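# Open the shutter box on its folding stay, throw the lever, close it

### The arm

A 7-joint arm with a two-finger parallel gripper is mounted at the origin on the work surface. World frame = base frame: x ahead of the robot, y to its left, z up, the work surface at z = 0. Lengths are in m, angles in rad, forces in N, time in s.
With the tool pointing down it reaches from about 0.425 to 0.925 m from the base axis. Payload 6.8 kg.
Tool frame: the origin (TCP) lies at the very end of the fingers, on their centre line; the grasp point (between the pads) lies 19 mm behind it; z points along the fingers, y is the line along which they close (so a half turn about z gives the same grasp; the last joint's range is limited). The gripper opens to 85 mm and grips with 20 to 120 N. Pads are 22 mm wide; open, the fingers measure 114 mm over their backs; the gripper's body (76 mm by 85 mm) begins 54 mm behind the grasp point. The pads swing forward as they close: fully open they stand 13 mm farther back than shut.
Start: joints at [1.019, 0.477, 0.022, 1.555, -0.011, 1.109, -0.083], TCP at [0.29, -0.61, 0.231] pointing down, gripper open.
Joint ranges: [-2.96, 2.96], [-0.34, 2.1], [-1.41, 1.46], [0.24, 2.44], [-1.37, 4.51], [0.17, 1.92], [-2.96, 2.96]. Speed limits (rad/s): [2.39, 2.39, 3.14, 3.14, 3.14, 3.14, 3.14].

### API

Orientations are given as a rotation vector (axis times angle).
In Python, from bench import monitor, optics, r gives the robot as it stands.
- The arm moves only by the shell command python3 -m crank 'ROWS' [OPENING] [FORCE]. ROWS is JSON, a list of rows, each a list of 2 entries, a list of its own where there are three numbers: the shift along the tool's x, y, z in cm, then the turn, a rotation vector about the tool's x, y, z in rad. A call has 1 to 5 rows; each row shifts and turns the commanded pose from where the row before left it, along the tool's axes as they then stand; what a row does not reach is not made up. A row lasts 1/10 s, in which the tool goes at most 50 mm and 8.59 degrees, less where a joint would pass 70% of its speed; a pose out of reach is approached as far as the arm can. A call is refused whole if a number of a shift passes 5 or a number of a turn 0.15, either way. A call with a gripper value outside its range is refused whole. OPENING is the finger opening in cm, from 0 to 8.54, set as the call begins (- or left out, the last holds). The fingers move at their own pace and stop on an object; FORCE is the grip in N (left out, the last holds). Time passes only in rows, so rows that do not move let the fingers close. It gives the time, the measured TCP pose, the force, the opening and the grip force at its end, in the units of the state.
- monitor.get_obs(): the state, without advancing time (a new reading comes with each control period).
- optics.grab_frame(name): name is "scene" or "top"; returns (picture, depth): 384x512x3 uint8, red, green, blue; 384x512 float32, m along the optical axis (not along the pixel's ray), 0 where there is no reading.
- optics.camera_model(name): a dict with "vertical_fov" (degrees; the focal length in pixels is half the picture's height over the tangent of half this angle, whatever the lens; pixels are square), "cx", "cy" (the principal point, pixels), "D" ([k1, k2, p1, p2, k3] as OpenCV has them; the pictures are not rectified), "R" (3x3) and "t" (3): a world point X has camera coordinates R X + t. Camera axes: x right, y down, z forward; pixel columns grow to the right and rows downward; lengths in m; the calibration is good to about 2 mm. A picture is of the moment at which its call begins. camera_model takes no time and is no camera call.
- r.hand_in(): hands the job in; it is judged then, once.
The state is a dict: "clock": time; "joints": joint angles; "qvel": joint speeds; "tau": joint torques, N m; "tcp_pos": TCP position; "orientation": TCP orientation; "contact_force": force on the tool from outside, world axes, zero at the start; "moment": the same for the moment, N m; "grip_width": finger opening in m; "gripper_force": force on a finger pad.
Only numpy, scipy, OpenCV 4.12 (cv2) and the standard library are available. Lean on these libraries where they do the work, as an engineer would, in place of code of your own. Each camera call takes 0.05 s, during which the arm holds its last target. There are 200 camera calls.

### The job

Raise the lid of the metal shutter box by its bar until the folding stay on its side goes past straight and holds the lid up by itself, and push the lever inside all the way over towards the side away from the stay. Then take the stay's knee by its pin, lift it a little and fold it over towards the front, keeping hold of it so that the lid comes down gently under control until it is fully shut. Do not strain the lid or the stay, and leave the bottle, the tray and the lens mount where they are.

Things in the scene. Friction and masses are not known exactly. Their poses are not given: they have to be found in the camera images.
- case: open-topped aluminium box 190 x 240 x 100 mm (x, y, z), walls 5 mm, fixed to the table. Origin: centre of its underside, on the table. Its x axis points from the front (bar side, towards the robot) to the hinge side, z up. The folding stay is outside its -y wall.
- hinge_mid (a point): middle of the lid's hinge line, 95 mm behind the case's centre (+x of the case), 104 mm above the table; the hinge line runs along the case's y axis.
- lid (a joint): lid angle, 0 shut, grows as the front edge rises. Lid 190 x 240 x 8 mm, 0.5 to 0.75 kg, falls shut by its weight when the stay is not locked. The taut (straight) stay stops it somewhere between 1.28 and 1.53 rad (differs from case to case, must be felt); on the locked stay it rests 0.08 to 0.11 rad lower. Sinks faster than 2 rad/s = dropped.
- lid_bar (a point): middle of the lid's steel grab bar, 10 mm round, 100 mm long between two side arms, parallel to the hinge line, 45 mm in front of the lid's front edge and 235 mm from the hinge line, in the lid's plane (104 mm above the table when shut). Open all round, so fingers can pinch it from above at any lid angle while it turns between them.
- knee (a joint): knee angle of the stay, two 87.5 mm links. About 0 with the lid shut (folded, knee to the front), 2.45 when straight, stop at 2.95 (0.5 past straight: locked, lid's weight rests on the stop). A weak spring and gravity carry it from straight to the stop once the pull on the raised lid is eased. Lid cannot go down while it is locked.
- knee_pin (a point): mid-length of the knee's pin: steel rod 12 mm round, 66 mm long (18 mm disc at its free end), along the case's y axis, pointing away from the box; this point is 52 mm outside the box's side wall. The knee moves on a circle of radius 87.5 mm about the foot pivot (case x 0, z 0.045), from upper rear (lid open) over the top to the front (z about 0.07, lid shut). Lifted up and forward out of the lock (2 to 10 N) it passes straight, then the lid's weight drives it on (up to 15 N).
- bush (a joint): give (m) of the stiff rubber bush that carries the stay's foot pivot on the box's side wall, 20 N per mm along the straight stay; 0 unloaded, + when the stay is pulled long, - when it is pressed. More than 2.5 mm of pull or 3 mm of press strains the stay; 10 N of pull on the bar beyond what carries the lid gives about 2 mm.
- lever (a joint): lever angle, 0 to 1.0 rad; starts at 0 to 0.2 leaning to the case's -y (stay) side; thrown over at 1.0, leaning to +y. Stays where it is left; about 1.5 N at the tip.
- lever_tip (a point): centre of the lever's ball, 26 mm across, 45 mm from the lever's axis; the axis lies along the case's x, at case x -0.040, y 0, z 0.027. The ball swings from case y -0.022 to +0.022, 66 to 72 mm above the table, over a 50 x 70 x 25 mm block standing on the 5 mm floor.
- bottle: glass jar with red cap, 56 mm across, 120 mm tall, origin under its centre; leave alone.
- tray: clear tray with compartments, 70 x 90 x 28 mm, origin under its centre; leave alone.
- mount: round lens on a post, 44 mm foot, 100 mm tall, origin under its centre; leave alone.

How it is judged:
On the way, in this order (a step that is already met when the one before it is completed fails the run):
1. the lid stands by itself on its locked stay, knee at least 0.35 rad past straight, nothing touching it (value of joint knee above 2.8 rad and value of joint lid above 1.15 rad and contact force between the fingers and lid below 0.1 N), for 0.3 s.
2. the lever is thrown fully over with the lid still standing on its locked stay (value of joint lever above 0.9 rad and value of joint lid above 1.15 rad and value of joint knee above 2.8 rad), for 0.1 s.
3. the knee has been lifted back past straight and folded, with the lid still well open (value of joint knee below 2.3 rad and value of joint lid above 0.6 rad).
At the end, for the whole second after the job is handed in: the lid is fully shut (within 0.03 rad) and still, the stay folded (knee below 0.5 rad), the lever thrown over (above 0.9 rad) (value of joint lid below 0.03 rad and value of joint knee below 0.5 rad and value of joint lever above 0.9 rad and velocity of joint lid between -0.05 and 0.05 rad/s); the robot touches nothing.
It fails at once if the stay is strained: its foot's rubber bush is pulled more than 2.5 mm (50 N along the stay) or pressed more than 3 mm (value of joint bush above 0.0025 m or value of joint bush below -0.003 m).
It fails at once if the lid is let fall: it sinks faster than 2 rad/s below 1.1 rad (value of joint lid below 1.1 rad and velocity of joint lid below -2 rad/s).
It fails at once if the bottle, tray or lens mount is moved more than 20 mm (distance of any of bottle, tray, mount from where it was at the start of the episode above 0.02 m).
It also fails if it takes over 72 s, if anything falls off the work surface, if the arm or the gripper's body presses on something with over 40 N, if the wrist force passes 120 N, or if a joint passes its speed limit or range.

## Working session

There is one attempt and no reset: what is moved stays moved. The work goes in short steps, Python scripts to look and compute and a shell command to move; the robot and the scene stay as the last step left them, time stands still between calls to the robot, and variables do not carry over. Pictures are saved under pics/ and viewed, at most 10 in all, crops included, and the job is handed in when it is done.

```bash
ls; mkdir -p pics; python3 - <<'E'
from bench import monitor, optics, r
import cv2, numpy as np
print(monitor.get_obs())
for n in("scene","top"):
    p,d=optics.grab_frame(n); cv2.imwrite(f"pics/{n}0.png",p[...,::-1]); np.savez(f"pics/{n}0.npz",p=p,d=d)
    print(n,optics.camera_model(n))
E
```

```text
pics
{'clock': 0.0, 'joints': array([ 1.01889795,  0.47781171,  0.02235575,  1.5564663 , -0.01150772,
        1.10929068, -0.08312278]), 'qvel': array([-0.00069226,  0.0008502 ,  0.00092621,  0.00059079,  0.00120691,
       -0.001256  ,  0.00193551]), 'tau': array([ 1.23632843e-03, -5.96445072e+01,  1.60808645e+00, -2.81194943e+01,
        1.23282822e-02,  9.14891105e-03, -2.35823717e-05]), 'tcp_pos': array([ 0.28954884, -0.60908063,  0.23031197]), 'orientation': array([-3.06284762e+00, -6.90992034e-01,  8.48647476e-04]), 'contact_force': array([ 0.28634416, -0.38275296,  0.60047324]), 'moment': array([ 0.02953109,  0.03922593, -0.0069081 ]), 'gripper_force': 0.0, 'grip_width': 0.08505384276563357}
scene {'vertical_fov': 53.128876679529, 'cx': 261.1398189762881, 'cy': 185.93144582083394, 'D': array([-0.1320275,  0.       ,  0.       ,  0.       ,  0.       ]), 'R': array([[ 0.70655615,  0.70743532,  0.01771087],
       [ 0.5511218 , -0.534393  , -0.64085013],
       [-0.44389545,  0.46255744, -0.76746169]]), 't': array([-0.39765374, -0.258494  ,  1.38226251])}
top {'vertical_fov': 51.549011080201495, 'cx': 259.2182567569974, 'cy': 195.82278042141934, 'D': array([-0.08567472,  0.        ,  0.        ,  0.        ,  0.        ]), 'R': array([[ 0.02526021, -0.99967955,  0.00164766],
       [-0.97587568, -0.0250162 , -0.21688903],
       [ 0.21686075,  0.00387075, -0.97619487]]), 't': array([0.00968046, 0.61065514, 0.87710972])}
```

View pics/scene0.png

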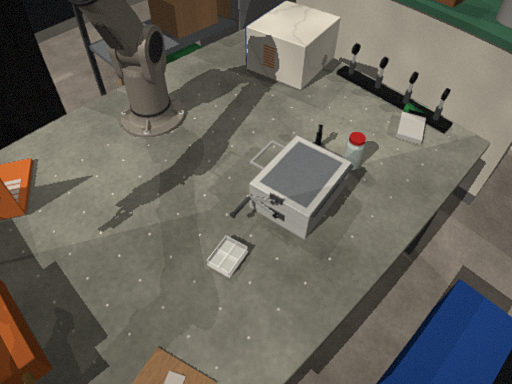

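View pics/top0.png

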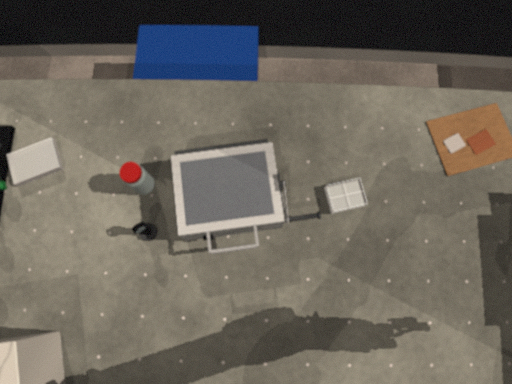

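The scene shows the case at about (300,185), with the bar at its front-left, the stay pin at (240,205), the tray at (228,256), the bottle at (356,148) and the mount at (319,135). In the top view the lid's corners are at about (172,156), (273,144), (283,224) and (179,235). The bar runs from (210,250) to (257,247), and the pin from (290,219) to (322,214).

```bash
cat > h.py <<'E'
import numpy as np, cv2
from bench import monitor, optics, r
from scipy.spatial.transform import Rotation as Ro
def cam(n):
    c=optics.camera_model(n); f=192/np.tan(np.radians(c["vertical_fov"]/2))
    return c,np.array([[f,0,c["cx"]],[0,f,c["cy"]],[0,0,1]])
def cloud(n,d):
    c,K=cam(n); v,u=np.mgrid[0:384,0:512]
    q=cv2.undistortPoints(np.stack([u,v],-1).reshape(-1,1,2).astype(float),K,c["D"]).reshape(384,512,2)
    P=np.dstack([q,np.ones((384,512))])*d[...,None]
    return (P-c["t"])@c["R"]
def ray(n,uv,z):
    c,K=cam(n); q=cv2.undistortPoints(np.array(uv,float).reshape(-1,1,2),K,c["D"]).reshape(-1,2)
    D=np.c_[q,np.ones(len(q))]@c["R"]; o=-c["R"].T@c["t"]
    return o+D*((z-o[2])/D[:,2])[:,None]
def proj(n,X):
    c,K=cam(n); return cv2.projectPoints(np.array(X,float).reshape(-1,1,3),cv2.Rodrigues(c["R"])[0],c["t"],K,c["D"])[0].reshape(-1,2)
E
python3 - <<'E'
from h import *
z=np.load("pics/top0.npz"); P=cloud("top",z["d"])
m=((P[...,2]>.095)&(P[...,2]<.125)&(z["d"]>0)).astype(np.uint8); m=cv2.morphologyEx(m,cv2.MORPH_OPEN,np.ones((13,13)))
k,l,s,c=cv2.connectedComponentsWithStats(m); i=1+s[1:,4].argmax(); print(s[1:])
print("ztop",np.median(P[l==i][:,2]))
rect=cv2.minAreaRect((P[l==i][:,:2]*1000).astype(np.float32)); print(rect,cv2.boxPoints(rect))
print("rays",ray("top",[(172,156),(273,144),(283,224),(179,235)],.108).round(3))
# white-bar, pin by height off-lid
print("bar",ray("top",[(210,250),(257,247)],.104).round(3)); print("pin",ray("top",[(290,219),(322,214)],.07).round(3))
g=((P[...,2]>.02)&(z["d"]>0)).astype(np.uint8)
k,l,s,c=cv2.connectedComponentsWithStats(g)
for i in range(1,k):
    if s[i,4]>60: 
        q=P[l==i]; print(s[i],q.min(0).round(3),q.max(0).round(3))
E
```

```text
[[ 172  140  109   95 8277]
 [ 121  164   20   18  340]]
ztop 0.10874874227039238
((624.8270263671875, 100.22312927246094), (201.7402801513672, 244.5423126220703), 9.452802658081055) [[505.24533   204.26756  ]
 [545.40784   -36.95415  ]
 [744.4087     -3.8213043]
 [704.2462    237.4004   ]]
rays [[ 0.691  0.231  0.108]
 [ 0.726 -0.004  0.108]
 [ 0.538 -0.03   0.108]
 [ 0.507  0.202  0.108]]
bar [[0.476 0.131 0.104]
 [0.486 0.027 0.104]]
pin [[ 0.556 -0.048  0.07 ]
 [ 0.57  -0.123  0.07 ]]
[   0  125   60   60 1758] [0.635 0.545 0.02 ] [0.799 0.733 0.031]
[  171   138   151   116 10013] [ 0.469 -0.121  0.02 ] [0.741 0.233 0.121]
[119 162  34  31 705] [0.621 0.295 0.02 ] [0.671 0.349 0.124]
[326 177  42  35 294] [ 0.586 -0.242  0.02 ] [ 0.674 -0.141  0.034]
[132 221  19  14 170] [0.512 0.285 0.021] [0.539 0.314 0.101]
[   0  331   64   53 2920] [0.159 0.475 0.02 ] [0.278 0.64  0.2  ]
```

```bash
python3 - <<'E'
from h import *
for n in("top","scene"):
    z=np.load(f"pics/{n}0.npz"); P=cloud(n,z["d"]); p=z["p"].astype(int)
    R=(abs(P[...,2]-.108)<.02)&(P[...,0]>.44)&(P[...,0]<.78)&(P[...,1]>-.06)&(P[...,1]<.26)
    g=p.mean(2)
    for nm,m in(("dark",R&(g<135)),("lid",(P[...,2]>.098)&R)):
        m=cv2.morphologyEx(m.astype(np.uint8),cv2.MORPH_OPEN,np.ones((9,9)))
        k,l,s,c=cv2.connectedComponentsWithStats(m); i=1+s[1:,4].argmax()
        ct=max(cv2.findContours((l==i).astype(np.uint8),0,1)[0],key=len).reshape(-1,2)
        X=ray(n,ct,.108)[:,:2]*1000
        rect=cv2.minAreaRect(X.astype(np.float32)); print(n,nm,s[i],[np.round(a,1) for a in rect])
    # bar: pixels off the lid at height ~.104
    B=R&(abs(P[...,2]-.106)<.012)
    th=.145;ex=np.array([np.cos(th),np.sin(th)]);ey=np.array([-ex[1],ex[0]])
    q=P[...,:2]-[.618,.1]; a=q@ex; b=q@ey
    for lo,hi,name in((-.16,-.12,"bar"),):
        m=B&(a>lo)&(a<hi); print(n,name,m.sum(),np.median(a[m]),b[m].min(),b[m].max(),np.polyfit(b[m],a[m],1))
    m=(P[...,2]>.055)&(b<-.14)&(b>-.23)&(abs(a)<.15)
    if m.sum(): print("pin",m.sum(),np.median(P[m],0),np.median(a[m]),b[m].min(),b[m].max(),np.polyfit(b[m],a[m],1))
    print(g[190,220],g[150,190])
    for nm,c0 in(("bottle",(.645,.322)),("tray",(.63,-.19)),("mount",(.525,.30))):
        m=(P[...,2]>.02)&(np.hypot(P[...,0]-c0[0],P[...,1]-c0[1])<.07); print(nm,P[m].min(0).round(3),P[m].max(0).round(3))
E
```

```text
top dark [ 181  152   90   70 5167] [array([620.1, 101.5]), array([147.9, 198.2]), np.float64(9.4)]
top lid [ 171  139  111   96 8619] [array([624.5,  99. ]), array([201.1, 246.7]), np.float64(9.2)]
top bar 258 -0.1372830663797766 -0.05732212966082606 0.055062478495739045 [-0.00335079 -0.13653153]
pin 161 [ 0.56347653 -0.08626461  0.06831053] -0.08094789202596468 -0.21102999938829808 -0.14013996111540564 [-0.00830026 -0.08221596]
115.66666666666667 72.33333333333333
bottle [0.621 0.295 0.02 ] [0.671 0.349 0.124]
tray [ 0.586 -0.242  0.02 ] [ 0.674 -0.141  0.034]
mount [0.512 0.285 0.021] [0.539 0.314 0.101]
scene dark [ 265  145   72   56 2588] [array([620.6, 100.2]), array([149.2, 198. ]), np.float64(9.0)]
scene lid [ 253  140   96   76 4452] [array([626.3,  91.8]), array([203.7, 252.7]), np.float64(8.8)]
scene bar 122 -0.13401194940509453 -0.0583967423485336 0.05349807650940531 [ 0.01153411 -0.13302208]
pin 112 [ 0.56675042 -0.09112935  0.06972416] -0.07753024974912164 -0.2113173860151161 -0.14088184082857683 [ 0.0028526  -0.07716699]
112.33333333333333 67.0
bottle [0.626 0.291 0.02 ] [0.68  0.345 0.124]
tray [ 0.587 -0.245  0.02 ] [ 0.676 -0.142  0.033]
mount [0.513 0.283 0.024] [0.541 0.307 0.101]
```

```bash
cat >> h.py <<'E'
th=.152; O=np.array([.622,.101,0]); C=np.array([[np.cos(th),-np.sin(th),0],[np.sin(th),np.cos(th),0],[0,0,1]])
def W(c): return O+C@np.array(c,float)
def S():
    s=monitor.get_obs(); R=Ro.from_rotvec(s["orientation"]); p=s["tcp_pos"]
    print("t",s["clock"].__round__(2),"case",(C.T@(p-O)).round(4),"Fcase",(C.T@s["contact_force"]).round(2),"w",round(s["grip_width"],4),"g",round(s["gripper_force"],1)); return p,R
def down(yaw=th): # tool y along case x, z down
    y=np.array([np.cos(yaw),np.sin(yaw),0]); z=np.array([0,0,-1.]); return Ro.from_matrix(np.c_[np.cross(y,z),y,z])
def plan(targets,yaw=th,n=None):
    """rows to visit TCP targets (case coords), n rows each, final orientation reached over first leg"""
    p,R=S()
    for i,t in enumerate(targets):
        g=W(t); k=n[i] if n else int(np.ceil(np.linalg.norm(g-p)/.045))
        T=(R.inv()*down(yaw)).as_rotvec(); print(t,"rows",k)
        for j in range(k):
            a=R.inv().apply((g-p)/k); print([list((a*100).round(2)),list((T/k).round(3))]); R=R*Ro.from_rotvec(T/k)
        p=g
E
python3 -c "
from h import *
print(W([-.14,0,.104]),monitor.get_obs()['orientation'],down().as_rotvec())
plan([[-.14,0,.23],[-.14,0,.085]],n=[17,4])"
```

```text
[0.48361417 0.07980185 0.104     ] [-3.06302372e+00 -6.91170259e-01  7.95530468e-04] [2.04636196 2.38369611 0.        ]
t 0.1 case [-0.4361 -0.6516  0.2304] Fcase [-0.16 -0.5   0.03] w 0.0856 g 0.0
[-0.14, 0, 0.23] rows 17
[[np.float64(2.77), np.float64(-3.17), np.float64(0.01)], [np.float64(-0.0), np.float64(-0.0), np.float64(-0.075)]]
[[np.float64(3.0), np.float64(-2.95), np.float64(0.01)], [np.float64(-0.0), np.float64(-0.0), np.float64(-0.075)]]
[[np.float64(3.21), np.float64(-2.72), np.float64(0.01)], [np.float64(-0.0), np.float64(-0.0), np.float64(-0.075)]]
[[np.float64(3.41), np.float64(-2.47), np.float64(0.01)], [np.float64(-0.0), np.float64(-0.0), np.float64(-0.075)]]
[[np.float64(3.59), np.float64(-2.21), np.float64(0.01)], [np.float64(-0.0), np.float64(-0.0), np.float64(-0.075)]]
[[np.float64(3.74), np.float64(-1.93), np.float64(0.01)], [np.float64(-0.0), np.float64(-0.0), np.float64(-0.075)]]
[[np.float64(3.88), np.float64(-1.64), np.float64(0.0)], [np.float64(-0.0), np.float64(-0.0), np.float64(-0.075)]]
[[np.float64(3.99), np.float64(-1.35), np.float64(0.0)], [np.float6
[... 844 characters left out ...]
)]]
[[np.float64(4.05), np.float64(1.15), np.float64(0.0)], [np.float64(-0.0), np.float64(-0.0), np.float64(-0.075)]]
[[np.float64(3.95), np.float64(1.45), np.float64(0.0)], [np.float64(-0.0), np.float64(-0.0), np.float64(-0.075)]]
[-0.14, 0, 0.085] rows 4
[[np.float64(-0.0), np.float64(-0.0), np.float64(3.63)], [np.float64(0.0), np.float64(-0.0), np.float64(0.0)]]
[[np.float64(-0.0), np.float64(-0.0), np.float64(3.63)], [np.float64(0.0), np.float64(-0.0), np.float64(0.0)]]
[[np.float64(-0.0), np.float64(-0.0), np.float64(3.63)], [np.float64(0.0), np.float64(-0.0), np.float64(0.0)]]
[[np.float64(-0.0), np.float64(-0.0), np.float64(3.63)], [np.float64(0.0), np.float64(-0.0), np.float64(0.0)]]
```

```bash
python3 -m crank '[[[2.77,-3.17,0],[0,0,-0.075]],[[3.0,-2.95,0],[0,0,-0.075]],[[3.21,-2.72,0],[0,0,-0.075]],[[3.41,-2.47,0],[0,0,-0.075]],[[3.59,-2.21,0],[0,0,-0.075]]]' 4 25
python3 -m crank '[[[3.74,-1.93,0],[0,0,-0.075]],[[3.88,-1.64,0],[0,0,-0.075]],[[3.99,-1.35,0],[0,0,-0.075]],[[4.08,-1.04,0],[0,0,-0.075]],[[4.15,-0.73,0],[0,0,-0.075]]]' >/dev/null
python3 -m crank '[[[4.19,-0.42,0],[0,0,-0.075]],[[4.21,-0.1,0],[0,0,-0.075]],[[4.2,0.21,0],[0,0,-0.075]],[[4.18,0.53,0],[0,0,-0.075]],[[4.13,0.84,0],[0,0,-0.075]]]' >/dev/null
python3 -m crank '[[[4.05,1.15,0],[0,0,-0.075]],[[3.95,1.45,0],[0,0,-0.075]],[[0,0,0],[0,0,0]]]'
python3 - <<'E'
from h import *
plan([[-.14,0,.085]])
p,d=optics.grab_frame("scene"); cv2.imwrite("pics/s1.png",cv2.resize(p[90:260,170:390,::-1],None,fx=3,fy=3))
print(proj("scene",[W([-.14,-.05,.104]),W([-.14,.05,.104])]))
E
```

```text
clock: 0.6
tcp_pos: [0.347, -0.4051, 0.231]
orientation: [-2.88, -1.255, 0.0]
contact_force: [1.1, -0.3, 0.1]
grip_width: 0.0399
gripper_force: 0.0
clock: 1.9
tcp_pos: [0.4859, 0.0854, 0.2317]
orientation: [-2.038, -2.389, -0.006]
contact_force: [0.3, 0.5, -0.3]
grip_width: 0.0403
gripper_force: 0.0
t 1.9 case [-0.1369  0.0052  0.2317] Fcase [ 0.37  0.45 -0.27] w 0.0403 g 0.0
[-0.14, 0, 0.085] rows 4
[[np.float64(-0.14), np.float64(-0.09), np.float64(3.67)], [np.float64(0.0), np.float64(-0.001), np.float64(0.002)]]
[[np.float64(-0.14), np.float64(-0.08), np.float64(3.67)], [np.float64(0.0), np.float64(-0.001), np.float64(0.002)]]
[[np.float64(-0.14), np.float64(-0.08), np.float64(3.67)], [np.float64(0.0), np.float64(-0.001), np.float64(0.002)]]
[[np.float64(-0.13), np.float64(-0.08), np.float64(3.67)], [np.float64(0.0), np.float64(-0.001), np.float64(0.002)]]
[[251.61204703 161.24025589]
 [271.78338009 142.02201722]]
```

View pics/s1.png

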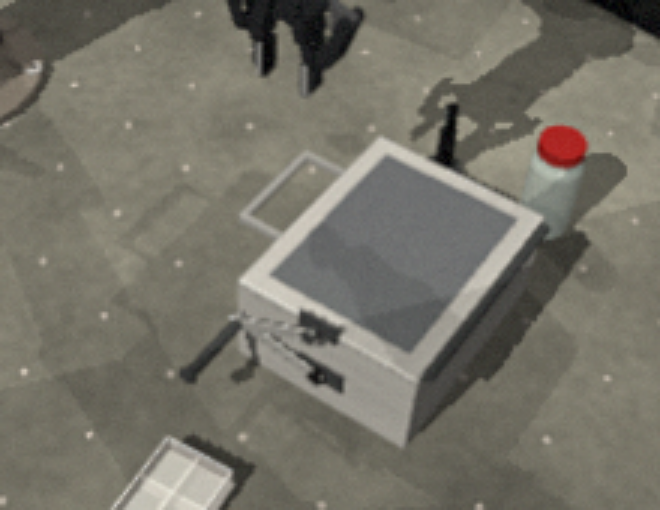

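The gripper stands above the bar. The bar's ends are at pixels (251,162) and (272,142), matching the projection of my estimate to within about 1 px. Descending.

```bash
python3 -m crank '[[[-0.1,-0.08,3.6],[0,0,0]],[[-0.1,-0.08,3.6],[0,0,0]],[[-0.1,-0.08,3.6],[0,0,0]],[[-0.1,-0.06,3.6],[0,0,0]],[[0,0,0],[0,0,0]]]'
python3 -c "
from h import *
S()"
python3 -m crank '[[[0,0,0],[0,0,0]],[[0,0,0],[0,0,0]],[[0,0,0],[0,0,0]],[[0,0,0],[0,0,0]],[[0,0,0],[0,0,0]]]' 0 25
python3 -c "
from h import *
p,R=S();print(R.as_matrix().round(3))"
```

```text
clock: 2.45
tcp_pos: [0.4792, 0.0719, 0.0834]
orientation: [-2.05, -2.373, 0.012]
contact_force: [-0.8, -0.2, 0.1]
grip_width: 0.0399
gripper_force: 0.0
t 2.45 case [-0.1456 -0.0071  0.0834] Fcase [-0.85 -0.07  0.11] w 0.0399 g 0.0
clock: 2.95
tcp_pos: [0.4819, 0.074, 0.0889]
orientation: [2.051, 2.379, -0.003]
contact_force: [-6.1, -1.3, 3.7]
grip_width: 0.0092
gripper_force: 24.5
t 2.95 case [-0.1426 -0.0055  0.0889] Fcase [-6.22 -0.35  3.72] w 0.0092 g 24.5
[[-0.147  0.989 -0.001]
 [ 0.989  0.147 -0.002]
 [-0.002 -0.001 -1.   ]]
```

```bash
python3 -m crank '[[[0,0.08,-1.88],[0,0,0]],[[0,0.22,-1.87],[0,0,0]],[[0,0.37,-1.84],[0,0,0]],[[0,0.52,-1.81],[0,0,0]],[[0,0.66,-1.76],[0,0,0]]]' | grep -A3 contact
python3 -c "
from h import *
S()"
python3 -m crank '[[[0,0.8,-1.7],[0,0,0]],[[0,0.93,-1.63],[0,0,0]],[[0,1.06,-1.55],[0,0,0]],[[0,1.18,-1.46],[0,0,0]],[[0,1.29,-1.36],[0,0,0]]]' | grep -A3 contact
python3 -c "
from h import *
S()"
python3 -m crank '[[[0,1.4,-1.26],[0,0,0]],[[0,1.5,-1.14],[0,0,0]],[[0,1.58,-1.02],[0,0,0]],[[0,0,0],[0,0,0]]]' | grep -A3 contact
python3 -c "
from h import *
S()"
```

```text
contact_force: [-3.3, -0.0, -2.3]
grip_width: 0.0094
gripper_force: 24.4
t 3.45 case [-0.1247 -0.0053  0.1807] Fcase [-3.25  0.5  -2.26] w 0.0094 g 24.4
contact_force: [-13.1, -0.6, 8.6]
grip_width: 0.0086
gripper_force: 24.9
t 3.95 case [-0.074  -0.0047  0.2584] Fcase [-13.04   1.38   8.56] w 0.0086 g 24.9
contact_force: [-9.1, 0.1, 13.3]
grip_width: 0.0091
gripper_force: 25.9
t 4.35 case [-0.0242 -0.0042  0.2958] Fcase [-9.04  1.44 13.26] w 0.0091 g 25.9
```

```bash
python3 -m crank '[[[0,-0.15,-0.26],[0,0,0]],[[0,0,0],[0,0,0]]]' | grep contact
python3 -c "
from h import *
S()"

```

```text
contact_force: [-1.3, 4.1, -1.0]
t 4.55 case [-0.0271 -0.0042  0.2943] Fcase [-0.65  4.23 -1.03] w 0.0091 g 25.6
```

```bash
python3 -m crank '[[[0,0.82,-0.45],[0,0,0]],[[0,0.84,-0.42],[0,0,0]],[[0,0.86,-0.38],[0,0,0]],[[0,0.87,-0.35],[0,0,0]],[[0,0,0],[0,0,0]]]' | grep contact
python3 -c "
from h import *
S()"

```

```text
contact_force: [-3.7, 4.2, 5.9]
t 5.05 case [ 0.0076 -0.0041  0.311 ] Fcase [-3.    4.66  5.86] w 0.0085 g 26.3
```

```bash
cat > f.py <<'E'
from h import *
p,R=S(); s=monitor.get_obs(); c=C.T@(p-O); F=C.T@s["contact_force"]
t=np.arctan2(c[2]+.019-.108,.0924-c[0]); print("theta",round(t,3),"r",round(np.hypot(c[2]+.019-.108,.0924-c[0]),4),"Fr",round(-np.cos(t)*F[0]+np.sin(t)*F[2],1),"Ft",round(np.sin(t)*F[0]+np.cos(t)*F[2],1))
E
python3 -m crank '[[[0,0.4,-0.26],[0,0,0]],[[0,0.44,-0.16],[0,0,0]],[[0,0,0],[0,0,0]]]' >/dev/null; python3 f.py
python3 -m crank '[[[0,0.23,-0.08],[0,0,0]],[[0,0.22,-0.07],[0,0,0]],[[0,0,0],[0,0,0]]]' >/dev/null; python3 f.py
```

```text
t 5.35 case [ 0.0153 -0.004   0.3141] Fcase [-2.49  4.47  1.38] w 0.0088 g 25.8
theta 1.241 r 0.2379 Fr 2.1 Ft -1.9
t 5.65 case [ 0.0196 -0.004   0.3156] Fcase [-1.07  4.72  1.84] w 0.0089 g 25.7
theta 1.26 r 0.238 Fr 2.1 Ft -0.5
```

```bash
python3 -m crank '[[[0,0.29,-0.09],[0,0,0]],[[0,0,0],[0,0,0]]]' >/dev/null; python3 f.py
python3 -m crank '[[[0,0.29,-0.09],[0,0,0]],[[0,0,0],[0,0,0]]]' >/dev/null; python3 f.py
```

```text
t 5.85 case [ 0.0226 -0.004   0.3167] Fcase [-2.64  6.42  2.49] w 0.009 g 25.7
theta 1.273 r 0.2381 Fr 3.2 Ft -1.8
t 6.05 case [ 0.0254 -0.0039  0.3175] Fcase [-1.89  5.66  2.37] w 0.0084 g 25.7
theta 1.286 r 0.2381 Fr 2.8 Ft -1.1
```

```bash
python3 -m crank '[[[0,0.29,-0.08],[0,0,0]],[[0,0,0],[0,0,0]]]' >/dev/null; python3 f.py
python3 -m crank '[[[0,0.29,-0.07],[0,0,0]],[[0,0,0],[0,0,0]]]' >/dev/null; python3 f.py
```

```text
t 6.25 case [ 0.0284 -0.004   0.3182] Fcase [-1.6   5.83  2.09] w 0.0086 g 25.7
theta 1.299 r 0.238 Fr 2.4 Ft -1.0
t 6.45 case [ 0.0313 -0.004   0.3191] Fcase [-1.59  4.75  2.81] w 0.0085 g 25.8
theta 1.311 r 0.238 Fr 3.1 Ft -0.8
```

```bash
python3 -m crank '[[[0.05,0.3,-0.08],[0,0,0]],[[0,0,0],[0,0,0]]]' >/dev/null; python3 f.py
python3 -m crank '[[[0.05,0.3,-0.07],[0,0,0]],[[0,0,0],[0,0,0]]]' >/dev/null; python3 f.py
```

```text
t 6.65 case [ 0.0345 -0.0039  0.3197] Fcase [-2.25  5.88  3.38] w 0.0087 g 26.0
theta 1.325 r 0.2379 Fr 3.8 Ft -1.4
t 6.85 case [ 0.0378 -0.0039  0.3205] Fcase [-1.77  4.26  5.9 ] w 0.0084 g 26.2
theta 1.339 r 0.2379 Fr 6.1 Ft -0.4
```

```bash
python3 -m crank '[[[0,0.3,-0.07],[0,0,0]],[[0,0,0],[0,0,0]]]' >/dev/null; python3 f.py
python3 -m crank '[[[0,0.3,-0.06],[0,0,0]],[[0,0,0],[0,0,0]]]' >/dev/null; python3 f.py
```

```text
t 7.05 case [ 0.0409 -0.0038  0.3211] Fcase [-1.17  4.79  4.52] w 0.0087 g 26.2
theta 1.352 r 0.2378 Fr 4.7 Ft -0.2
t 7.25 case [ 0.0433 -0.0038  0.3216] Fcase [-4.18  4.09  4.76] w 0.0089 g 26.3
theta 1.363 r 0.2378 Fr 5.5 Ft -3.1
```

```bash
python3 -m crank '[[[0,0.2,-0.06],[0,0,0]],[[0,0,0],[0,0,0]]]' >/dev/null; python3 f.py
```

```text
t 7.45 case [ 0.0447 -0.0038  0.3219] Fcase [-3.59  3.74  5.91] w 0.0087 g 26.2
theta 1.369 r 0.2377 Fr 6.5 Ft -2.3
```

```bash
python3 -m crank '[[[0,0.2,-0.08],[0,0,0]],[[0,0,0],[0,0,0]],[[0,0,0],[0,0,0]]]' >/dev/null; python3 f.py
```

```text
t 7.75 case [ 0.046  -0.0038  0.3222] Fcase [-6.71  5.6   3.55] w 0.0089 g 26.1
theta 1.375 r 0.2378 Fr 4.8 Ft -5.9
```

```bash
python3 -m crank '[[[0,-0.3,0.06],[0,0,0]],[[0,0,0],[0,0,0]],[[0,-0.2,0.04],[0,0,0]],[[0,0,0],[0,0,0]],[[0,0,0],[0,0,0]]]' >/dev/null; python3 f.py
python3 -m crank '[[[0,-0.2,0.04],[0,0,0]],[[0,-0.2,0.04],[0,0,0]],[[0,-0.2,0.04],[0,0,0]],[[0,-0.2,0.05],[0,0,0]],[[0,-0.2,0.05],[0,0,0]]]' >/dev/null; python3 f.py
python3 - <<'E'
from h import *
p,d=optics.grab_frame("scene"); cv2.imwrite("pics/s2.png",cv2.resize(p[60:260,190:390,::-1],None,fx=3,fy=3)); np.savez("pics/s2.npz",p=p,d=d)
print(proj("scene",[W([.04,-.172,.122]),W([.057,-.172,.11]),W([.02,-.172,.13])]))
E
```

```text
t 8.25 case [ 0.042  -0.0039  0.3214] Fcase [-3.47  4.33  2.96] w 0.0088 g 26.0
theta 1.357 r 0.2378 Fr 3.6 Ft -2.8
t 8.75 case [ 0.0324 -0.0039  0.3191] Fcase [-0.1   4.55  0.64] w 0.0087 g 25.9
theta 1.316 r 0.2378 Fr 0.6 Ft 0.1
[[279.54165988 216.44274056]
 [284.87362809 222.56929396]
 [273.11315256 210.63271362]]
```

View pics/s2.png

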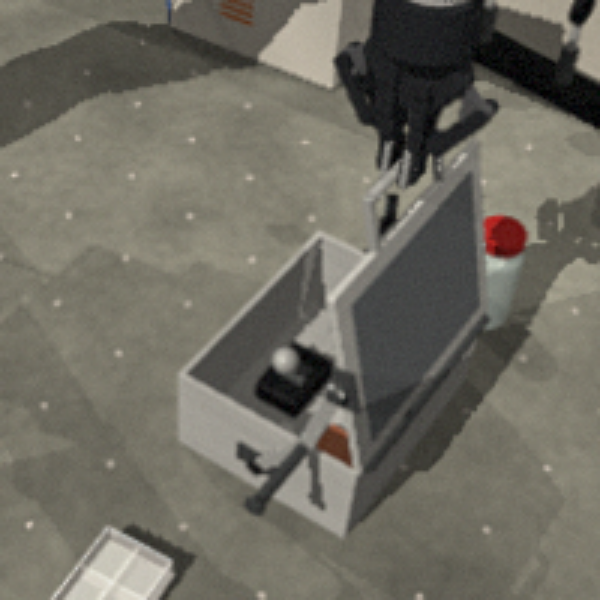

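The lid is up, and the knee pin, with its middle at about (282,219), lies between the straight position (279.5,216.4) and the locked one (285,222.6), so it has passed straight. The lever ball is at (285,180). I'll keep easing the lid down onto the stop.

```bash
python3 -m crank '[[[0,-0.2,0.05],[0,0,0]],[[0,-0.2,0.06],[0,0,0]],[[0,0,0],[0,0,0]]]' >/dev/null; python3 f.py
python3 -m crank '[[[0,-0.2,0.05],[0,0,0]],[[0,-0.1,0.03],[0,0,0]],[[0,0,0],[0,0,0]]]' >/dev/null; python3 f.py
```

```text
t 9.1 case [ 0.0282 -0.004   0.3179] Fcase [-1.78  5.31  1.36] w 0.0089 g 25.9
theta 1.298 r 0.2377 Fr 1.8 Ft -1.3
t 9.4 case [ 0.0254 -0.004   0.3171] Fcase [-1.48  4.33  1.26] w 0.0086 g 25.9
theta 1.285 r 0.2377 Fr 1.6 Ft -1.1
```

```bash
python3 -m crank '[[[0,-0.2,0.05],[0,0,0]],[[0,-0.1,0.03],[0,0,0]],[[0,0,0],[0,0,0]]]' >/dev/null; python3 f.py
python3 -m crank '[[[0,-0.1,0.03],[0,0,0]],[[0,0,0],[0,0,0]]]' >/dev/null; python3 f.py
python3 - <<'E'
from h import *
p,d=optics.grab_frame("scene"); cv2.imwrite("pics/s3.png",cv2.resize(p[160:260,230:330,::-1],None,fx=5,fy=5)); np.savez("pics/s3.npz",p=p,d=d)
E
```

```text
t 9.7 case [ 0.0224 -0.0041  0.3162] Fcase [-0.84  5.32  0.52] w 0.0088 g 25.8
theta 1.272 r 0.2377 Fr 0.7 Ft -0.6
t 9.9 case [ 0.0216 -0.0041  0.316 ] Fcase [-0.03  4.68  0.16] w 0.009 g 25.8
theta 1.269 r 0.2377 Fr 0.2 Ft 0.0
```

View pics/s3.png

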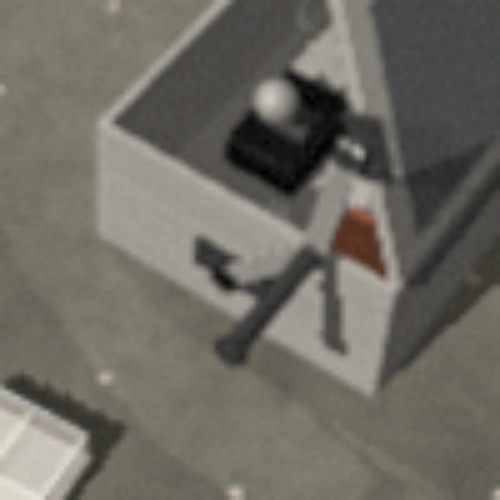

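```bash
python3 -m crank '[[[0,-0.1,0.03],[0,0,0]],[[0,0,0],[0,0,0]]]' >/dev/null; python3 f.py
python3 -m crank '[[[0,0,0],[0,0,0]],[[0,0,0],[0,0,0]],[[0,0,0],[0,0,0]]]' 4 >/dev/null; python3 f.py
python3 -m crank '[[[0,0,-2.5],[0,0,0]],[[0,0,-4],[0,0,0]],[[0,0,-1],[0,0,0]],[[0,0,0],[0,0,0]]]' >/dev/null; python3 f.py
python3 - <<'E'
from h import *
p,d=optics.grab_frame("top"); np.savez("pics/t4.npz",p=p,d=d)
q,e=optics.grab_frame("scene"); np.savez("pics/s4.npz",p=q,d=e)
cv2.imwrite("pics/both4.png",np.hstack([cv2.resize(q[90:250,200:380,::-1],(400,356)),cv2.resize(p[120:260,160:340,::-1],(400,356))]))
E
```

```text
t 10.15 case [ 0.0208 -0.0041  0.3157] Fcase [-0.03  4.37  0.08] w 0.0092 g 25.8
theta 1.265 r 0.2377 Fr 0.1 Ft -0.0
t 10.45 case [ 0.0204 -0.0062  0.3152] Fcase [ 0.31 -0.75 -0.53] w 0.04 g 0.0
theta 1.263 r 0.2374 Fr -0.6 Ft 0.1
t 10.85 case [ 0.0213 -0.005   0.3926] Fcase [-0.26 -0.56  0.1 ] w 0.0395 g 0.0
theta 1.341 r 0.3118 Fr 0.2 Ft -0.2
```

View pics/both4.png

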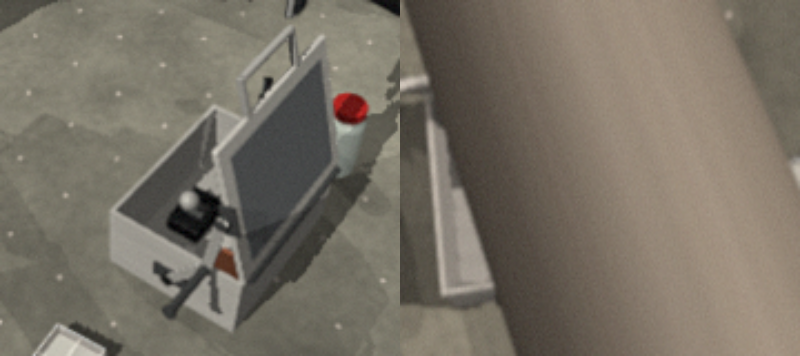

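The lid stands by itself, with the fingers clear of it. The ball is at about (285,180) in the full frame, and the pin runs from (293,211) to (276,230). Next is the lever.

```bash
python3 - <<'E'
from h import *
f=lambda uv,z:(C.T@(ray("scene",[uv],z)[0]-O)).round(4)
print("ball",f((285,180),.07),"pin tip",f((277,229.5),.112),"root",f((293,211),.112))
d=np.load("pics/s4.npz")["d"]; P=(cloud("scene",d)-O)@C
m=(P[...,1]<-.145)&(P[...,1]>-.215)&(P[...,2]>.07)&(P[...,2]<.16)&(abs(P[...,0])<.12)
print("pin",m.sum(),np.median(P[m],0).round(4),P[m].min(0).round(3),P[m].max(0).round(3), np.polyfit(P[m][:,1],P[m][:,0],1),np.polyfit(P[m][:,1],P[m][:,2],1))
plan([[-.052,-.062,.36],[-.052,-.062,.058],[-.052,.006,.058]],n=[3,7,8])
E
```

```text
ball [-0.0387 -0.0253  0.07  ] pin tip [ 0.0537 -0.2019  0.112 ] root [ 0.0543 -0.1312  0.112 ]
pin 126 [ 0.0545 -0.1847  0.1209] [ 0.046 -0.211  0.108] [ 0.062 -0.146  0.127] [-0.01070175  0.05228962] [0.01802293 0.12351991]
t 10.95 case [ 0.0201 -0.0053  0.3893] Fcase [-0.49  1.14 -1.24] w 0.0401 g 0.0
[-0.052, -0.062, 0.36] rows 3
[[np.float64(-1.9), np.float64(-2.39), np.float64(0.98)], [np.float64(-0.0), np.float64(0.0), np.float64(-0.002)]]
[[np.float64(-1.9), np.float64(-2.4), np.float64(0.98)], [np.float64(-0.0), np.float64(0.0), np.float64(-0.002)]]
[[np.float64(-1.89), np.float64(-2.4), np.float64(0.98)], [np.float64(-0.0), np.float64(0.0), np.float64(-0.002)]]
[-0.052, -0.062, 0.058] rows 7
[[np.float64(-0.0), np.float64(0.0), np.float64(4.31)], [np.float64(-0.0), np.float64(-0.0), np.float64(-0.0)]]
[[np.float64(-0.0), np.float64(0.0), np.float64(4.31)], [np.float64(-0.0), np.float64(-0.0), np.float64(-0.0)]]
[[np.float64(-0.0), np.float64(0.0), np.float64(4.31)], [np.float64(-0.0), np.float64(-0.0), np.float64(-0.0)]]
[[np.float64(-0.0), np.float64(0.0), np.float64(4.31)
[... 620 characters left out ...]
t64(0.0), np.float64(-0.0)]]
[[np.float64(0.85), np.float64(-0.0), np.float64(-0.0)], [np.float64(-0.0), np.float64(0.0), np.float64(-0.0)]]
[[np.float64(0.85), np.float64(-0.0), np.float64(-0.0)], [np.float64(-0.0), np.float64(0.0), np.float64(-0.0)]]
[[np.float64(0.85), np.float64(-0.0), np.float64(-0.0)], [np.float64(-0.0), np.float64(0.0), np.float64(-0.0)]]
[[np.float64(0.85), np.float64(-0.0), np.float64(-0.0)], [np.float64(-0.0), np.float64(0.0), np.float64(-0.0)]]
[[np.float64(0.85), np.float64(-0.0), np.float64(-0.0)], [np.float64(-0.0), np.float64(0.0), np.float64(-0.0)]]
[[np.float64(0.85), np.float64(-0.0), np.float64(-0.0)], [np.float64(-0.0), np.float64(0.0), np.float64(-0.0)]]
```

```bash
python3 -m crank '[[[-1.9,-2.4,0.5],[0,0,0]],[[-1.9,-2.4,0.8],[0,0,0]],[[-1.9,-2.4,1.0],[0,0,0]],[[0,0,4],[0,0,0]],[[0,0,4.5],[0,0,0]]]' 0 >/dev/null; python3 f.py
python3 -m crank '[[[0,0,4.5],[0,0,0]],[[0,0,4.5],[0,0,0]],[[0,0,4.5],[0,0,0]],[[0,0,2.5],[0,0,0]],[[0,0,0],[0,0,0]]]' >/dev/null; python3 f.py
```

```text
t 11.45 case [-0.0525 -0.063   0.2812] Fcase [ 0.51  0.72 -0.21] w -0.0001 g 0.0
theta 0.925 r 0.2407 Fr -0.5 Ft 0.3
t 11.95 case [-0.0564 -0.0618  0.1171] Fcase [-0.41 -0.33 -0.41] w -0.0002 g 0.0
theta 0.186 r 0.1514 Fr 0.3 Ft -0.5
```

```bash
python3 -m crank '[[[0,0.2,2.5],[0,0,0]],[[0,0,2.4],[0,0,0]],[[0,0,1],[0,0,0]],[[0,0,0],[0,0,0]]]' >/dev/null; python3 f.py
python3 -m crank '[[[1.3,0,0],[0,0,0]],[[1,0,0],[0,0,0]],[[1,0,0],[0,0,0]],[[1,0,0],[0,0,0]],[[1,0,0],[0,0,0]]]' >/dev/null; python3 f.py
```

```text
t 12.35 case [-0.0506 -0.0615  0.0628] Fcase [ 0.04  0.52 -0.59] w 0.0001 g 0.0
theta -0.181 r 0.1454 Fr 0.1 Ft -0.6
t 12.85 case [-0.0494 -0.0071  0.0639] Fcase [ 0.21 -2.2  -0.65] w -0.0002 g 0.9
theta -0.175 r 0.144 Fr -0.1 Ft -0.7
```

```bash
python3 -m crank '[[[0.5,0,0],[0,0,0]],[[0.4,0,0],[0,0,0]],[[0,0,0],[0,0,0]]]' >/dev/null; python3 f.py
python3 -m crank '[[[0.3,0,0],[0,0,0]],[[0,0,0],[0,0,0]]]' >/dev/null; python3 f.py
```

```text
t 13.15 case [-0.0497 -0.0024  0.0633] Fcase [-0.25 -8.35  3.96] w -0.0004 g 4.2
theta -0.179 r 0.1444 Fr -0.5 Ft 3.9
t 13.35 case [-0.0498 -0.002   0.0633] Fcase [ -0.55 -13.21   3.75] w 0.0001 g 6.8
theta -0.179 r 0.1445 Fr -0.1 Ft 3.8
```

```bash
python3 -m crank '[[[-2.3,0,0],[0,0,0]],[[0,0,-4],[0,0,0]],[[0,0,-4.5],[0,0,0]],[[0,0,-3.5],[0,0,0]],[[-4,0,0],[0,0,0]]]' 4 20 >/dev/null; python3 f.py
python3 -m crank '[[[-4,0,0],[0,0,0]],[[-4,0,0],[0,0,0]],[[-2.5,0,0],[0,0.1,0]],[[0,0,0],[0,0.1,0]],[[0,0,0],[0,0,0]]]' >/dev/null
python3 - <<'E'
from h import *
p,R=S(); T=down()*Ro.from_rotvec([0,.2,0]); print((R.inv()*T).as_rotvec().round(3))
for n in("scene","top"):
    q,e=optics.grab_frame(n); np.savez(f"pics/{n}5.npz",p=q,d=e)
    P=(cloud(n,e)-O)@C
    m=(P[...,1]<-.15)&(P[...,1]>-.195)&(P[...,2]>.08)&(P[...,2]<.135)&(P[...,0]>.0)&(P[...,0]<.1)
    if m.sum(): print("pin",n,m.sum(),np.median(P[m],0).round(4),P[m].min(0).round(3),P[m].max(0).round(3))
    m=(abs(P[...,0]+.04)<.025)&(abs(P[...,1])<.045)&(P[...,2]>.055)&(P[...,2]<.1)
    if m.sum(): print("ball",n,m.sum(),np.median(P[m],0).round(4),P[m].min(0).round(3),P[m].max(0).round(3))
a=p
for g in([.054,-.192,.18],[.054,-.174,.096]):
    b=W(g); print(g,(R.inv().apply(b-a)*100).round(2)); a=b
E
```

```text
t 13.85 case [-0.0463 -0.0515  0.1893] Fcase [ 2.04 -0.87  0.06] w 0.04 g 0.0
theta 0.626 r 0.1711 Fr -1.6 Ft 1.2
t 14.35 case [-0.0512 -0.1689  0.1819] Fcase [-0.35  0.05 -1.09] w 0.0401 g 0.0
[ 0.    -0.001 -0.012]
pin scene 77 [ 0.0543 -0.1732  0.1203] [ 0.047 -0.195  0.114] [ 0.059 -0.15   0.124]
ball scene 64 [-0.0383  0.0157  0.0739] [-0.052  0.009  0.055] [-0.027  0.031  0.083]
pin top 91 [ 0.0509 -0.1699  0.1197] [ 0.046 -0.192  0.11 ] [ 0.058 -0.15   0.125]
ball top 89 [-0.0433  0.0211  0.0757] [-0.054  0.01   0.067] [-0.032  0.034  0.081]
[0.054, -0.192, 0.18] [-2.17 10.55 -0.27]
[0.054, -0.174, 0.096] [ 0.09 -0.    8.59]
```

The ball now sits at case y ≈ +0.021, so the lever is thrown. The pin is at case (0.053, ·, 0.116), 88.6 mm from the foot pivot, which agrees with the given 87.5 mm. Moving to it.

```bash
python3 -m crank '[[[-1,3,0],[0,0,0]],[[-1.1,4,-0.1],[0,0,0]],[[0,3.5,-0.1],[0,0,0]],[[0,0,0],[0,0,0]]]' >/dev/null
python3 - <<'E'
from h import *
p,R=S()
a=p
for g in([.053,-.174,.098],):
    b=W(g); print(g,(R.inv().apply(b-a)*100).round(2)); a=b
E
```

```text
t 14.85 case [ 0.0588 -0.1803  0.1814] Fcase [-0.66  0.47  0.18] w 0.04 g 0.0
[0.053, -0.174, 0.098] [-1.05 -0.61  8.3 ]
```

```bash
python3 -m crank '[[[-1.0,-0.2,1],[0,0,0]],[[0,0,3],[0,0,0]],[[0,0,2],[0,0,0]],[[0,0,0],[0,0,0]]]' >/dev/null
python3 - <<'E'
from h import *
p,R=S()
a=p
for g in([.053,-.174,.098],):
    b=W(g); print(g,(R.inv().apply(b-a)*100).round(2)); a=b
q,e=optics.grab_frame("scene"); cv2.imwrite("pics/s6.png",cv2.resize(q[130:260,220:350,::-1],None,fx=4.5,fy=4.5))
E
```

```text
t 15.25 case [ 0.049  -0.1817  0.1166] Fcase [0.06 1.22 0.14] w 0.0401 g 0.0
[0.053, -0.174, 0.098] [0.39 0.41 1.98]
```

View pics/s6.png

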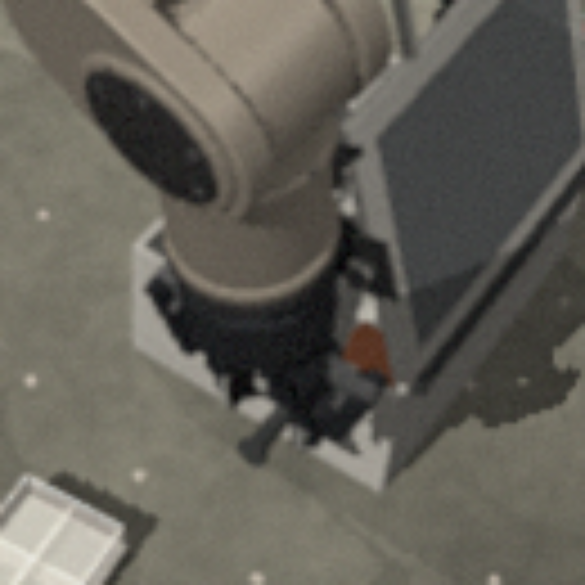

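The fingers straddle the pin, whose free end shows at (255,450) in the crop. The hand clears the lid. Lowering 2 cm and gripping.

```bash
python3 -m crank '[[[0.2,0.3,1],[0,0,0]],[[0.2,0.1,0.9],[0,0,0]],[[0,0,0],[0,0,0]],[[0,0,0],[0,0,0]]]' >/dev/null; python3 -c "
from h import *
S()"
python3 -m crank '[[[0,0,0],[0,0,0]],[[0,0,0],[0,0,0]],[[0,0,0],[0,0,0]],[[0,0,0],[0,0,0]]]' 0 25 >/dev/null;python3 -c "
from h import *
S()"
```

```text
t 15.7 case [ 0.0568 -0.1758  0.1027] Fcase [ 0.34  0.09 -0.48] w 0.04 g 0.0
t 16.1 case [ 0.0538 -0.1763  0.1024] Fcase [-8.63  0.07  5.05] w 0.011 g 24.3
```

```bash
cat > k.py <<'E'
from h import *
import sys
p,R=S(); s=monitor.get_obs(); c=C.T@(p-O); F=C.T@s["contact_force"]
off=np.array([.0005,-.0119]); k=np.array([c[0],c[2]])-off-[0,.045]
a=np.arctan2(k[1],k[0]); print("alpha",a.round(3),"r",np.hypot(*k).round(4),"Fr",round(F[0]*np.cos(a)+F[2]*np.sin(a),1),"Ft(fwd)",round(-F[0]*np.sin(a)+F[2]*np.cos(a),1))
if len(sys.argv)>1:
    a0,da,n=map(float,sys.argv[1:]); 
    for i in range(int(n)):
        d=.0875*np.array([np.cos(a0+da)-np.cos(a0),0,np.sin(a0+da)-np.sin(a0)]); a0+=da
        print(round(a0,3),(R.inv().apply(C@d)*100).round(2))
E
python3 k.py .915 .05 10
```

```text
t 16.1 case [ 0.0538 -0.1763  0.1024] Fcase [-8.63  0.07  5.05] w 0.011 g 24.3
alpha 0.915 r 0.0874 Fr -1.3 Ft(fwd) 9.9
0.965 [ 0.05 -0.35 -0.25]
1.015 [ 0.05 -0.37 -0.23]
1.065 [ 0.04 -0.38 -0.22]
1.115 [ 0.04 -0.39 -0.2 ]
1.165 [ 0.03 -0.4  -0.18]
1.215 [ 0.03 -0.41 -0.16]
1.265 [ 0.03 -0.41 -0.14]
1.315 [ 0.02 -0.42 -0.12]
1.365 [ 0.02 -0.43 -0.1 ]
1.415 [ 0.01 -0.43 -0.07]
```

```bash
python3 -m crank '[[[0.05,-0.35,-0.25],[0,0,0]],[[0.05,-0.37,-0.23],[0,0,0]],[[0,0,0],[0,0,0]]]' >/dev/null; python3 k.py
python3 -m crank '[[[0.04,-0.38,-0.22],[0,0,0]],[[0,0,0],[0,0,0]]]' >/dev/null; python3 k.py 1.065 .04 12
```

```text
t 16.4 case [ 0.0483 -0.1766  0.1068] Fcase [-1.28 -0.51 -6.44] w 0.0108 g 24.5
alpha 0.996 r 0.0878 Fr -6.1 Ft(fwd) -2.4
t 16.6 case [ 0.0448 -0.1765  0.1094] Fcase [-2.38 -1.32 -7.48] w 0.0111 g 24.5
alpha 1.045 r 0.0883 Fr -7.7 Ft(fwd) -1.7
1.105 [ 0.03 -0.31 -0.16]
1.145 [ 0.03 -0.32 -0.15]
1.185 [ 0.03 -0.32 -0.14]
1.225 [ 0.02 -0.33 -0.12]
1.265 [ 0.02 -0.33 -0.11]
1.305 [ 0.02 -0.34 -0.1 ]
1.345 [ 0.02 -0.34 -0.08]
1.385 [ 0.01 -0.34 -0.07]
1.425 [ 0.01 -0.35 -0.06]
1.465 [ 0.01 -0.35 -0.04]
1.505 [ 0.   -0.35 -0.03]
1.545 [ 0.   -0.35 -0.02]
```

```bash
python3 -m crank '[[[0,-0.35,-0.05],[0,0,0]],[[0.0,-0.34,-0.1],[0,0,0]],[[0,0,0],[0,0,0]]]' >/dev/null; python3 k.py
python3 -m crank '[[[0.03,-0.32,-0.14],[0,0,0]],[[0.02,-0.33,-0.12],[0,0,0]],[[0,0,0],[0,0,0]]]' >/dev/null; python3 k.py
```

```text
t 16.9 case [ 0.0395 -0.1766  0.1123] Fcase [-0.2  -2.19 -1.98] w 0.0108 g 24.7
alpha 1.113 r 0.0883 Fr -1.9 Ft(fwd) -0.7
t 17.2 case [ 0.0333 -0.1767  0.1153] Fcase [ 2.32 -4.54  1.38] w 0.0107 g 24.9
alpha 1.191 r 0.0885 Fr 2.1 Ft(fwd) -1.6
```

```bash
python3 -m crank '[[[0.02,-0.33,-0.11],[0,0,0]],[[0.02,-0.34,-0.1],[0,0,0]],[[0.02,-0.34,-0.08],[0,0,0]],[[0,0,0],[0,0,0]]]' >/dev/null; python3 k.py
python3 -m crank '[[[0.01,-0.34,-0.07],[0,0,0]],[[0.01,-0.35,-0.06],[0,0,0]],[[0,0,0],[0,0,0]]]' >/dev/null; python3 k.py 1.425 .05 30
```

```text
t 17.6 case [ 0.0238 -0.1767  0.1187] Fcase [ 2.61 -4.07  5.6 ] w 0.0107 g 25.1
alpha 1.306 r 0.0887 Fr 6.1 Ft(fwd) -1.1
t 17.9 case [ 0.0167 -0.1768  0.1199] Fcase [ 2.69 -4.23  7.39] w 0.0112 g 25.5
alpha 1.387 r 0.0883 Fr 7.8 Ft(fwd) -1.3
1.475 [ 0.01 -0.43 -0.05]
1.525 [ 0.   -0.44 -0.03]
1.575 [ 0.   -0.44 -0.01]
1.625 [-0.   -0.44  0.01]
1.675 [-0.01 -0.44  0.03]
1.725 [-0.01 -0.43  0.05]
1.775 [-0.02 -0.43  0.07]
1.825 [-0.02 -0.43  0.1 ]
1.875 [-0.03 -0.42  0.12]
1.925 [-0.03 -0.41  0.14]
1.975 [-0.03 -0.41  0.16]
2.025 [-0.04 -0.4   0.18]
2.075 [-0.04 -0.39  0.2 ]
2.125 [-0.05 -0.38  0.21]
2.175 [-0.05 -0.37  0.23]
2.225 [-0.05 -0.35  0.25]
2.275 [-0.06 -0.34  0.27]
2.325 [-0.06 -0.33  0.28]
2.375 [-0.06 -0.31  0.3 ]
2.425 [-0.06 -0.3   0.31]
2.475 [-0.07 -0.28  0.33]
2.525 [-0.07 -0.26  0.34]
2.575 [-0.07 -0.25  0.35]
2.625 [-0.07 -0.23  0.37]
2.675 [-0.08 -0.21  0.38]
2.725 [-0.08 -0.19  0.39]
2.775 [-0.08 -0.17  0.4 ]
2.825 [-0.08 -0.15  0.4 ]
2.875 [-0.08 -0.13  0.41]
2.925 [-0.08 -0.11  0.42]
```

```bash
python3 -m crank '[[[0.02,-0.35,-0.12],[0,0,0]],[[0.01,-0.35,-0.08],[0,0,0]],[[0.0,-0.36,-0.02],[0,0,0]],[[0,-0.36,0],[0,0,0]],[[0,0,0],[0,0,0]]]' >/dev/null; python3 k.py
python3 -m crank '[[[0,-0.36,0.01],[0,0,0]],[[-0.01,-0.36,0.03],[0,0,0]],[[-0.01,-0.36,0.04],[0,0,0]],[[0,0,0],[0,0,0]]]' >/dev/null; python3 k.py
python3 - <<'E'
from h import *
q,e=optics.grab_frame("scene"); cv2.imwrite("pics/s7.png",cv2.resize(q[90:260,200:390,::-1],None,fx=3,fy=3))
E
```

```text
t 18.4 case [ 0.0008 -0.1769  0.121 ] Fcase [ 0.61 -4.81  5.69] w 0.0109 g 25.9
alpha 1.568 r 0.0879 Fr 5.7 Ft(fwd) -0.6
t 18.8 case [-0.011  -0.177   0.1196] Fcase [-2.4  -3.92  6.53] w 0.0107 g 26.4
alpha 1.703 r 0.0873 Fr 6.8 Ft(fwd) 1.5
```

View pics/s7.png

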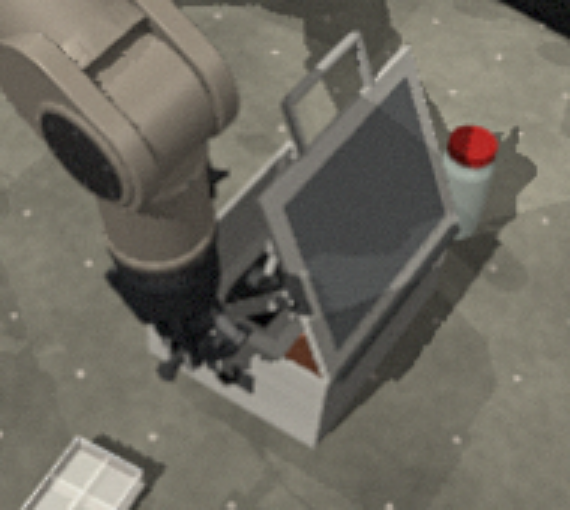

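The pin is held and folded forward, and the lid is following it down, at roughly 0.9 rad. Continuing along the arc.

```bash
python3 -m crank '[[[-0.01,-0.35,0.04],[0,0,0]],[[-0.01,-0.35,0.05],[0,0,0]],[[-0.02,-0.34,0.07],[0,0,0]],[[-0.02,-0.34,0.08],[0,0,0]],[[0,0,0],[0,0,0]]]' >/dev/null; python3 k.py
python3 -m crank '[[[-0.02,-0.33,0.1],[0,0,0]],[[-0.02,-0.33,0.12],[0,0,0]],[[-0.03,-0.32,0.13],[0,0,0]],[[-0.03,-0.32,0.15],[0,0,0]],[[0,0,0],[0,0,0]]]' >/dev/null; python3 k.py 2.03 .04 24
```

```text
t 19.35 case [-0.0256 -0.177   0.1159] Fcase [-1.87 -4.8   1.74] w 0.0109 g 26.4
alpha 1.876 r 0.0868 Fr 2.2 Ft(fwd) 1.3
t 19.85 case [-0.0388 -0.1769  0.1105] Fcase [-0.87 -5.57 -1.87] w 0.0112 g 26.5
alpha 2.041 r 0.0868 Fr -1.3 Ft(fwd) 1.6
2.07 [-0.03 -0.31  0.16]
2.11 [-0.04 -0.3   0.17]
2.15 [-0.04 -0.3   0.18]
2.19 [-0.04 -0.29  0.19]
2.23 [-0.04 -0.28  0.21]
2.27 [-0.04 -0.27  0.22]
2.31 [-0.05 -0.26  0.23]
2.35 [-0.05 -0.25  0.24]
2.39 [-0.05 -0.24  0.25]
2.43 [-0.05 -0.23  0.26]
2.47 [-0.05 -0.22  0.26]
2.51 [-0.06 -0.21  0.27]
2.55 [-0.06 -0.2   0.28]
2.59 [-0.06 -0.19  0.29]
2.63 [-0.06 -0.18  0.3 ]
2.67 [-0.06 -0.16  0.3 ]
2.71 [-0.06 -0.15  0.31]
2.75 [-0.06 -0.14  0.31]
2.79 [-0.07 -0.13  0.32]
2.83 [-0.07 -0.11  0.32]
2.87 [-0.07 -0.1   0.33]
2.91 [-0.07 -0.09  0.33]
2.95 [-0.07 -0.07  0.34]
2.99 [-0.07 -0.06  0.34]
```

```bash
python3 -m crank '[[[-0.03,-0.31,0.16],[0,0,0]],[[-0.04,-0.3,0.17],[0,0,0]],[[-0.04,-0.3,0.18],[0,0,0]],[[-0.04,-0.29,0.19],[0,0,0]],[[0,0,0],[0,0,0]]]' >/dev/null; python3 k.py
python3 -m crank '[[[-0.04,-0.28,0.21],[0,0,0]],[[-0.04,-0.27,0.22],[0,0,0]],[[-0.05,-0.26,0.23],[0,0,0]],[[-0.05,-0.25,0.24],[0,0,0]],[[0,0,0],[0,0,0]]]' >/dev/null; python3 k.py
```

```text
t 20.35 case [-0.051  -0.1767  0.1032] Fcase [-0.64 -4.82 -2.98] w 0.0109 g 26.5
alpha 2.205 r 0.087 Fr -2.0 Ft(fwd) 2.3
t 20.85 case [-0.0612 -0.1767  0.0941] Fcase [-0.27 -5.33 -2.85] w 0.0107 g 26.9
alpha 2.362 r 0.0867 Fr -1.8 Ft(fwd) 2.2
```

```bash
python3 -m crank '[[[-0.05,-0.24,0.25],[0,0,0]],[[-0.05,-0.23,0.26],[0,0,0]],[[-0.05,-0.22,0.26],[0,0,0]],[[-0.06,-0.21,0.27],[0,0,0]],[[0,0,0],[0,0,0]]]' >/dev/null; python3 k.py
python3 -m crank '[[[-0.06,-0.2,0.28],[0,0,0]],[[-0.06,-0.19,0.29],[0,0,0]],[[-0.06,-0.18,0.3],[0,0,0]],[[0,0,0],[0,0,0]]]' >/dev/null; python3 k.py
```

```text
t 21.35 case [-0.0706 -0.1766  0.0833] Fcase [-0.82 -6.53 -3.87] w 0.0108 g 27.0
alpha 2.527 r 0.087 Fr -1.6 Ft(fwd) 3.6
t 21.75 case [-0.0765 -0.1766  0.0743] Fcase [-1.08 -4.85 -4.63] w 0.0109 g 27.2
alpha 2.651 r 0.0873 Fr -1.2 Ft(fwd) 4.6
```

```bash
python3 -m crank '[[[-0.06,-0.16,0.3],[0,0,0]],[[-0.06,-0.15,0.31],[0,0,0]],[[0,0,0],[0,0,0]]]' >/dev/null; python3 k.py
python3 -m crank '[[[-0.05,-0.1,0.2],[0,0,0]],[[0,0,0],[0,0,0]]]' >/dev/null; python3 k.py
python3 -m crank '[[[-0.05,-0.1,0.2],[0,0,0]],[[0,0,0],[0,0,0]]]' >/dev/null; python3 k.py
```

```text
t 22.05 case [-0.0796 -0.1765  0.0681] Fcase [-1.96 -5.78 -3.29] w 0.0109 g 27.4
alpha 2.73 r 0.0874 Fr 0.5 Ft(fwd) 3.8
t 22.25 case [-0.0805 -0.1765  0.0662] Fcase [-1.43 -4.34 -3.86] w 0.0109 g 27.5
alpha 2.754 r 0.0875 Fr -0.1 Ft(fwd) 4.1
t 22.45 case [-0.0813 -0.1765  0.0642] Fcase [-1.66 -5.42 -4.15] w 0.0113 g 27.5
alpha 2.779 r 0.0875 Fr 0.1 Ft(fwd) 4.5
```

```bash
python3 -m crank '[[[-0.05,-0.1,0.2],[0,0,0]],[[0,0,0],[0,0,0]]]' >/dev/null; python3 k.py
python3 -m crank '[[[-0.05,-0.08,0.2],[0,0,0]],[[0,0,0],[0,0,0]]]' >/dev/null; python3 k.py
python3 -m crank '[[[-0.04,-0.07,0.2],[0,0,0]],[[0,0,0],[0,0,0]]]' >/dev/null; python3 k.py
```

```text
t 22.65 case [-0.0822 -0.1765  0.0622] Fcase [-1.81 -5.23 -6.24] w 0.0108 g 27.4
alpha 2.803 r 0.0877 Fr -0.4 Ft(fwd) 6.5
t 22.85 case [-0.0829 -0.1766  0.0603] Fcase [-2.34 -4.28 -3.99] w 0.0108 g 27.5
alpha 2.826 r 0.0877 Fr 1.0 Ft(fwd) 4.5
t 23.05 case [-0.0836 -0.1765  0.0583] Fcase [-2.41 -4.72 -4.28] w 0.0107 g 27.6
alpha 2.851 r 0.0878 Fr 1.1 Ft(fwd) 4.8
```

```bash
python3 -m crank '[[[-0.04,-0.07,0.2],[0,0,0]],[[0,0,0],[0,0,0]]]' >/dev/null; python3 k.py
python3 -m crank '[[[-0.04,-0.06,0.2],[0,0,0]],[[0,0,0],[0,0,0]]]' >/dev/null; python3 k.py
python3 -m crank '[[[-0.04,-0.06,0.2],[0,0,0]],[[0,0,0],[0,0,0]]]' >/dev/null; python3 k.py
python3 - <<'E'
from h import *
q,e=optics.grab_frame("scene"); P=(cloud("scene",e)-O)@C
m=(abs(P[...,0])<.07)&(P[...,1]>-.05)&(P[...,1]<.1)&(P[...,2]>.09)&(P[...,2]<.2); a=np.polyfit(P[m][:,0],P[m][:,2],1); print("lid slope",a,m.sum())
E
```

```text
t 23.25 case [-0.0842 -0.1765  0.0563] Fcase [-3.52 -4.51 -5.23] w 0.0105 g 27.6
alpha 2.875 r 0.0879 Fr 2.0 Ft(fwd) 6.0
t 23.45 case [-0.0848 -0.1764  0.0542] Fcase [-2.15 -4.54 -4.7 ] w 0.0106 g 27.7
alpha 2.899 r 0.0879 Fr 1.0 Ft(fwd) 5.1
t 23.65 case [-0.0855 -0.1765  0.0521] Fcase [-2.97 -5.41 -4.33] w 0.0107 g 27.5
alpha 2.924 r 0.0881 Fr 2.0 Ft(fwd) 4.9
lid slope [-0.04812531  0.11417082] 1929
```

```bash
python3 -m crank '[[[-0.04,-0.05,0.2],[0,0,0]],[[0,0,0],[0,0,0]]]' >/dev/null; python3 k.py
python3 -m crank '[[[-0.04,-0.05,0.2],[0,0,0]],[[0,0,0],[0,0,0]]]' >/dev/null; python3 k.py
python3 -m crank '[[[-0.04,-0.05,0.15],[0,0,0]],[[0,0,0],[0,0,0]]]' >/dev/null; python3 k.py
python3 - <<'E'
from h import *
q,e=optics.grab_frame("scene"); P=(cloud("scene",e)-O)@C
m=(abs(P[...,0])<.07)&(P[...,1]>-.05)&(P[...,1]<.1)&(P[...,2]>.09)&(P[...,2]<.2); a=np.polyfit(P[m][:,0],P[m][:,2],1); print("lid slope",a,m.sum())
P=(cloud("scene",np.load("pics/scene0.npz")["d"])-O)@C
m=(abs(P[...,0])<.07)&(P[...,1]>-.05)&(P[...,1]<.1)&(P[...,2]>.09)&(P[...,2]<.2); a=np.polyfit(P[m][:,0],P[m][:,2],1); print("ref slope",a,m.sum())
E
```

```text
t 23.9 case [-0.086  -0.1764  0.0501] Fcase [-2.21 -4.83 -5.47] w 0.0105 g 27.6
alpha 2.947 r 0.0881 Fr 1.1 Ft(fwd) 5.8
t 24.1 case [-0.0864 -0.1764  0.0483] Fcase [-3.42 -4.13 -3.86] w 0.011 g 27.8
alpha 2.969 r 0.0882 Fr 2.7 Ft(fwd) 4.4
t 24.3 case [-0.0864 -0.1764  0.0475] Fcase [-3.95 -4.93  1.46] w 0.0109 g 28.3
alpha 2.978 r 0.0881 Fr 4.1 Ft(fwd) -0.8
lid slope [0.0009503  0.10962155] 1891
ref slope [0.000464   0.10967464] 1895
```

The lid is shut: its slope is 0.001, against 0.0005 in the first picture, and the tangential force has flipped. Releasing and retreating along the tool axis.

```bash
python3 -m crank '[[[0,0,0],[0,0,0]],[[0,0,0],[0,0,0]],[[0,0,0],[0,0,0]]]' 4 >/dev/null; python3 k.py
python3 -m crank '[[[0,0,-2],[0,0,0]],[[0,0,-4],[0,0,0]],[[0,0,-4.5],[0,0,0]],[[0,0,-4],[0,0,0]],[[-2,-4,0],[0,0,0]]]' >/dev/null
python3 -m crank '[[[-3,-3,0],[0,0,0]],[[-3,-3,0],[0,0,0]],[[0,0,0],[0,0,0]],[[0,0,0],[0,0,0]],[[0,0,0],[0,0,0]]]' >/dev/null; python3 k.py
python3 - <<'E'
from h import *
q,e=optics.grab_frame("scene"); P=(cloud("scene",e)-O)@C
m=(abs(P[...,0])<.07)&(P[...,1]>-.05)&(P[...,1]<.1)&(P[...,2]>.09)&(P[...,2]<.2); a=np.polyfit(P[m][:,0],P[m][:,2],1); print("lid slope",a,m.sum())
m=(P[...,1]<-.15)&(P[...,1]>-.195)&(P[...,2]>.04)&(P[...,2]<.135)&(abs(P[...,0])<.12); print("pin",np.median(P[m],0))
cv2.imwrite("pics/s8.png",cv2.resize(q[60:300,150:450,::-1],None,fx=2.2,fy=2.2))
E
```

```text
t 24.65 case [-0.0845 -0.1753  0.048 ] Fcase [ 0.12 -0.74 -0.2 ] w 0.0399 g 0.0
alpha 2.968 r 0.0863 Fr -0.2 Ft(fwd) 0.2
t 25.65 case [-0.1841 -0.2821  0.1744] Fcase [-0.26  0.27  0.17] w 0.0399 g 0.0
alpha 2.488 r 0.2325 Fr 0.3 Ft(fwd) 0.0
lid slope [-0.00083803  0.10967354] 1892
pin [-0.08279002 -0.17242764  0.06924876]
```

View pics/s8.png

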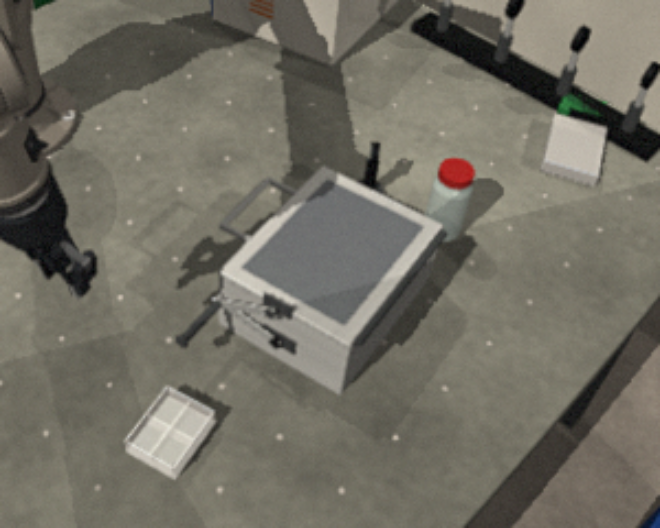

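The lid is shut, and the stay is folded with its pin at (185,338) in the crop. The tray, bottle and mount are where they were, and the robot is clear. Handing in.

```bash
python3 -c "
from bench import r
print(r.hand_in())"
```

```text
the job is handed in; nothing more can be done
None
```

The job is handed in (no verdict was returned): the lid was raised to the locked stay and stood by itself, the lever was thrown over, and the lid was brought down gently by the knee pin until shut, with the bottle, tray and lens mount left in place.

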